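Slide the agar plate of the right size into the reader and shut its gate

ROBOT

A 6-joint arm with a two-finger parallel gripper is mounted at the origin on a cart in front of the work surface, level with it; the furniture and walls round the work are solid. World frame = base frame: x ahead of the robot, y to its left, z up, the work surface at z = 0. Lengths are in mm, angles in degrees, forces in N, time in s.
With the tool pointing down it reaches from about 350 to 975 mm from the base axis. Payload 4.9 kg.
Tool frame: the origin (TCP) lies at the very end of the fingers, on their centre line; the grasp point (between the pads) lies 19 mm behind it (r.grasp_offset is the distance from the TCP to the grasp point, in mm); z points along the fingers, y is the line along which they close (so a half turn about z gives the same grasp; the last joint's range is limited). The gripper opens to 85 mm and grips with 20 to 120 N. Pads are 22 mm wide; open, the fingers measure 114 mm over their backs; the gripper's body (76 mm by 85 mm) begins 54 mm behind the grasp point. The pads swing forward as they close: fully open they stand 13 mm farther back than shut.
Start: joints at [68.354, 3.019, 92.412, -0, 84.569, -6.818], TCP at [159.941, 604.169, 231.304] pointing down, gripper open.
Joint ranges: [-172.51, 172.51], [-57.92, 126.97], [3.15, 148.05], [-58.71, 238.71], [5.1, 150.11], [-179.66, 179.66]. Speed limits (degrees/s): [147.25, 147.25, 180, 180, 180, 180].

INTERFACE

Orientations are given as a 3x3 rotation matrix whose columns are the frame's x, y, z axes.
In Python, from cell import sensors, get_image, ticket, models, r gives the robot as it stands.
- The arm moves only by the tool step_arm, never from a script. Its argument "plan" is a list of rows, each a list of 7 numbers: the opening, from 0 (shut) to 1 (fully open), then the shift along the tool's x, y, z in m, then the turn, a rotation vector about the tool's x, y, z in rad. A call has 1 to 8 rows; each row shifts and turns the commanded pose from where the row before left it, along the tool's axes as they then stand; what a row does not reach is not made up. A row lasts 1/12 s, in which the tool goes at most 41.7 mm and 7.16 degrees, less where a joint would pass 70% of its speed; a pose out of reach is approached as far as the arm can. A call with a gripper value outside its range is refused whole. The fingers move at their own pace and stop on an object; "squeeze" is the grip in N (left out, the last holds). Time passes only in rows, so rows that do not move let the fingers close. It gives the time, the measured TCP pose, the force, the opening and the grip force at its end, in the units of the state.
- sensors.state(): the state, without advancing time (a new reading comes with each control period).
- get_image(name): name is "side" or "top" or "wrist"; returns a dict with "image" (384x512x3 uint8, red, green, blue), "fx", "fy", "cx", "cy" (pixels), "R" (3x3) and "t" (3): a world point X has camera coordinates R X + t; the wrist camera has in their place "T_tool_cam" (4x4, takes a point from camera to tool coordinates, whose origin is the TCP and whose axes are the flange's). Camera axes: x right, y down, z forward; pixel columns grow to the right and rows downward; lengths in mm; the calibration is good to about 2 mm. The wrist camera is an equidistant fisheye: a pixel r from the principal point sees the ray r / f radians off the axis. A picture is of the moment at which its call begins: read the wrist's pose just before it. There is no depth.
- ticket.sign_off(): hands the job in; it is judged then, once.
Trained networks look in a picture, given as the dict that the camera call returned (one of the last four; its "shot" number tells which), for a name from the list of things; names that differ only in an ending like _2 or _b are one class to them, and where a whole thing is asked for, a point or a joint stands for the part that bears it (a point fixed in the world has none). Each returns a list of dicts, best first, with "score" (0 to 1); they miss things now and then, are a little off and sometimes report something else, mostly with a low value. They report only what shows in the picture. A call takes as long as a camera call. They do not tell look-alikes from the thing itself.
- models.search_frame(picture, query): "uv" ([column, row] in pixels, amid what is visible of it).
- models.landmark_of(picture, query): "uv" ([column, row] in pixels: a listed point, or the origin of a listed thing).
The state is a dict: "time": time; "qpos": joint angles; "qvel": joint speeds; "effort": joint torques, N m; "ee_pos": TCP position; "eef_rot": TCP orientation; "force": force on the tool from outside, world axes, zero at the start; "torque": the same for the moment, N m; "finger_gap": finger opening in mm; "finger_force": force on a finger pad.
Only numpy, scipy, OpenCV 4.12 (cv2) and the standard library are available. Lean on these libraries where they do the work, as an engineer would, in place of code of your own. Each camera call takes 0.05 s, during which the arm holds its last target. There are 200 camera calls.

TASK

Three look-alike agar plates of different diameter lie on the counter in front of a small dish reader. Find the one that fits the reader's bay snugly (the smaller would rattle, the larger does not go in), slide it flat along the counter, without lifting it, into the bay until it rests against the back stop, then swing the gate with the red knob fully shut behind it. Leave the other two plates where they lie.

Things in the scene. Friction and masses are not known exactly. Their poses are not given: they have to be found in the camera images.
- reader: dish reader, fixed: blue U-shaped bay, 14 mm high, before a white housing 50 mm high (x +38 to +94, y +-52 mm). Origin on the counter where a seated dish has its centre; x axis points into the bay, from open mouth to back stop, z up. No floor: dishes slide on the counter. Side walls 64 mm apart (inner faces y = +-32 mm) run from x = -15 to the back stop's face at x = +30 mm
- seat (a point): the reader's origin again: where the centre of the right dish's underside must come; x axis into the bay. Flared lead-ins before the side walls reach out to x = -28, y = +-47 mm. The gate's hinge lug (5 mm high; pivot 20 mm high) is fixed at the -y side of the mouth, x -50 to +2, y -43 to -67 mm
- gate_pivot (a point): hinge axis (vertical) of the gate, at x = -40, y = -56 mm of the reader, 10 mm above the counter
- gate_knob (a point): top of the upright red knob on the end of the white gate arm, on its axis, 50 mm from the pivot, 44 mm above the counter. The knob is a cylinder 12 mm in diameter from z = 10 to 44 mm; the arm below it is 8 mm wide, z = 6 to 14 mm
- gate (a joint): angle of the gate about its vertical hinge, rad: 0 = shut (arm points along the reader's +y, across the mouth in front of the seated dish, against its stop), grows anticlockwise seen from above as the knob swings out towards the reader's -x and then its -y side; limit 2.95. Stays where it is left (light friction)
- dish_50: round lidded agar plate with amber agar, 50 mm in diameter, 15 mm high; origin at the centre of its underside, z up. Too small for the bay
- dish_60: round lidded agar plate with amber agar, 60 mm in diameter, 15 mm high, about 40 g; origin at the centre of its underside, z up. The one that fits the bay
- dish_70: round lidded agar plate with amber agar, 70 mm in diameter, 15 mm high; origin at the centre of its underside, z up. Too large for the bay
Mind the look-alikes: they are no part of the job. What is shaped like the dish_60 but blue, pink or turquoise is not meant.

How it is judged:
By the outcome, as a careful person would: the job done as asked, in the order asked, and still so for the second after the job is handed in, with the robot touching nothing.
It also fails if it takes over 67 s, if anything falls off the work surface, if the arm or the gripper's body presses on something with over 40 N, if the wrist force passes 120 N, or if a joint passes its speed limit or range.

## Working session

There is one attempt and no reset: what is moved stays moved. The work goes in short steps, Python scripts to look and compute and a tool call to move; the robot and the scene stay as the last step left them, time stands still between calls to the robot, and variables do not carry over. Pictures are saved under pics/ and viewed, at most 10 in all, crops included, and the job is handed in when it is done.

Besides the shell and the picture viewer there is one more tool, called after ">>>" by a JSON object that holds its "op" and its "data". step_arm: Moves the arm, as the interface text tells. Its arguments: {"type":"object","properties":{"plan":{"type":"array","items":{"type":"array","items":{"type":"number"}}},"squeeze":{"type":"number"}},"required":["plan"]}

```bash
ls; mkdir -p pics
cat > h.py <<'E'
import numpy as np, cv2
from cell import sensors, get_image, ticket, models, r
def ray(p,uv):
    d=np.linalg.inv(p["R"])@np.array([(uv[0]-p["cx"])/p["fx"],(uv[1]-p["cy"])/p["fy"],1.0])
    return -np.array(p["R"]).T@np.array(p["t"]),d
def onz(p,uv,z):
    o,d=ray(p,uv); return o+d*(z-o[2])/d[2]
def proj(p,X):
    c=np.array(p["R"])@np.array(X,float)+np.array(p["t"]); return [p["fx"]*c[0]/c[2]+p["cx"],p["fy"]*c[1]/c[2]+p["cy"]]
def tri(p1,u1,p2,u2):
    (o1,d1),(o2,d2)=ray(p1,u1),ray(p2,u2)
    s=np.linalg.lstsq(np.c_[d1,-d2],o2-o1,rcond=None)[0]
    a,b=o1+d1*s[0],o2+d2*s[1]; return (a+b)/2,np.linalg.norm(a-b)
E
python3 - <<'E'
from h import *
np.set_printoptions(precision=1,suppress=True)
P={n:get_image(n) for n in("top","side")}
for n,p in P.items(): cv2.imwrite(f"pics/{n}0.png",p["image"][:,:,::-1]); print(n,p["fx"],-np.array(p["R"]).T@np.array(p["t"]))
for q in("reader","seat","gate_pivot","gate_knob","dish_50","dish_60","dish_70"):
  for n,p in P.items():
    print(q,n,[(np.round(d["uv"],1),round(d["score"],2),onz(p,d["uv"],{"gate_pivot":10,"gate_knob":44}.get(q,0))[:2]) for d in models.landmark_of(p,q)[:4]])
print(sensors.state()["eef_rot"])
E
```

```text
pics
top 477.54297408509825 [ 220.3  299.5 1048.5]
side 444.66549075379316 [  96.9 -451.4  591.9]
reader top [(array([270.5, 117.1]), 0.91, array([600.1, 273.5])), (array([307.7, 151.5]), 0.66, array([517.5, 189.6]))]
reader side [(array([338.6, 212.6]), 0.56, array([595.9, 251.5]))]
seat top [(array([270.9, 117.3]), 0.73, array([599.6, 272.6]))]
seat side [(array([334.4, 208.4]), 0.66, array([595.6, 269.9]))]
gate_pivot top [(array([295. , 140.4]), 0.69, array([540.8, 218.7]))]
gate_pivot side [(array([329.8, 219.5]), 0.76, array([555.2, 223.8]))]
gate_knob top [(array([309.8, 149.3]), 0.41, array([510. , 189.5]))]
gate_knob side [(array([317.7, 219.9]), 0.51, array([504.1, 192.4]))]
dish_50 top [(array([223.5, 234.5]), 0.97, array([329.1, 378.8])), (array([224.5, 173.9]), 0.92, array([465.9, 378.2])), (array([202.9, 289.4]), 0.84, array([210.9, 421.7])), (array([302.7, 191.6]), 0.74, array([424.7, 202.8]))]
dish_50 side [(array([182.3, 227.8]), 0.97, array([246.7, 327.3])), (array([212.7, 207.1]), 0.73, array([332.1, 379.2])), (array([260.9, 195.4]), 0.72, array([456.4, 384.4])), (
[... 325 characters left out ...]
 array([246.7, 327.3])), (array([212.7, 207.1]), 0.73, array([332.1, 379.2])), (array([260.9, 195.4]), 0.72, array([456.4, 384.4])), (array([162.6, 208.8]), 0.68, array([222.5, 414.8]))]
dish_70 top [(array([223.5, 234.5]), 0.97, array([329.1, 378.8])), (array([224.5, 173.9]), 0.92, array([465.9, 378.2])), (array([202.9, 289.4]), 0.84, array([210.9, 421.7])), (array([302.7, 191.6]), 0.74, array([424.7, 202.8]))]
dish_70 side [(array([182.3, 227.8]), 0.97, array([246.7, 327.3])), (array([212.7, 207.1]), 0.73, array([332.1, 379.2])), (array([260.9, 195.4]), 0.72, array([456.4, 384.4])), (array([162.6, 208.8]), 0.68, array([222.5, 414.8]))]
[[-1.   0.3  0. ]
 [ 0.3  1.   0. ]
 [-0.   0.  -1. ]]
```

View pics/top0.png

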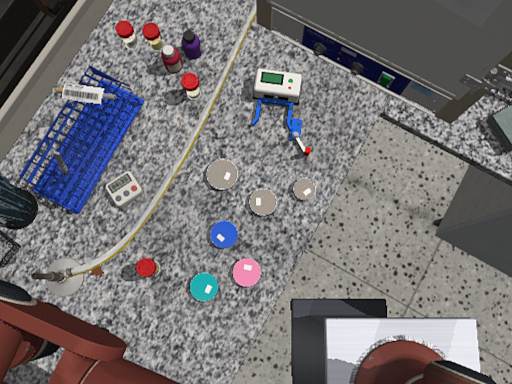

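View pics/side0.png

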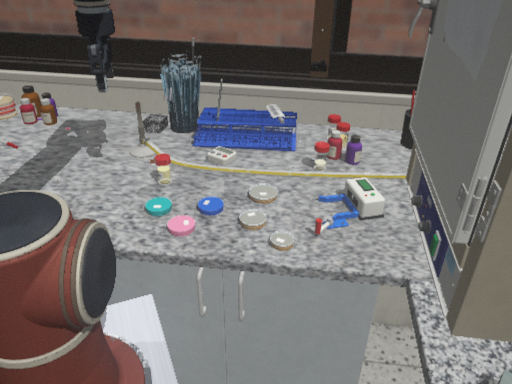

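Look-alike candidates in the top view: the amber plates at (222,174) large, (262,202) medium and (303,189) small, plus blue (223,235), turquoise (204,287) and pink (246,272). I choose the medium amber plate. Next I measure its diameter and check with a crop.

Run:
```python
from h import *
np.set_printoptions(precision=2,suppress=True)
p=get_image("top"); im=p["image"]
for nm,(u,v) in dict(L=(222,174),M=(262,202),S=(303,189)).items():
    c=cv2.resize(im[v-26:v+26,u-26:u+26],None,fx=8,fy=8,interpolation=cv2.INTER_CUBIC)
    g=cv2.GaussianBlur(c,(9,9),0)
    h=cv2.HoughCircles(cv2.cvtColor(g,cv2.COLOR_RGB2GRAY),cv2.HOUGH_GRADIENT,1,300,param1=80,param2=15,minRadius=65,maxRadius=165)
    a,b,rad=h[0][0]; cu,cv_=u-26+a/8-.4,v-26+b/8-.4
    print(nm,cu,cv_,rad/8,"diam",2*rad/8*(1033.5)/p["fx"],onz(p,(cu,cv_),15))
cv2.imwrite("pics/c1.png",cv2.resize(im[60:220,190:340],None,fx=3.7,fy=3.7,interpolation=cv2.INTER_CUBIC)[:,:,::-1])
w=get_image("wrist"); print(w["T_tool_cam"],w["fx"],w["cx"],w["cy"]); s=sensors.state(); print(np.array(s["eef_rot"]),s["time"],s["finger_gap"])
```

```text
L 221.6625 173.4125 16.0125 diam 69.30861 [463.48 383.38  15.  ]
M 264.2875 200.1625 15.775 diam 68.28061 [402.85 288.88  15.  ]
S 301.6625 188.0375 9.15 diam 39.604916 [429.8  206.33  15.  ]
[[   0.     -0.95   -0.31   80.36]
 [   1.      0.     -0.      2.08]
 [   0.     -0.31    0.95 -142.71]
 [   0.      0.      0.      1.  ]] 297.3186396354542 259.2626693345842 189.08636288986293
[[-0.97  0.26 -0.  ]
 [ 0.26  0.97  0.  ]
 [ 0.    0.   -1.  ]] 0.9 85.52969995865152
```

View pics/c1.png

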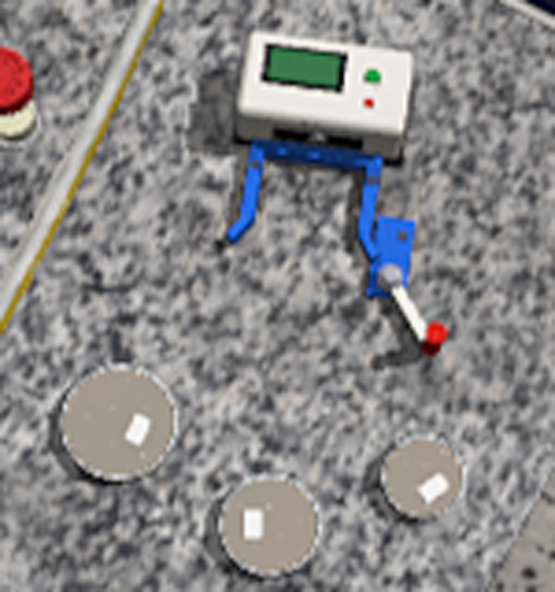

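>>> {"op": "step_arm", "data": {"plan": [[0.3,-0.033,-0.0192,-0.004,0,0,0],[0.3,-0.033,-0.0192,-0.004,0,0,0],[0.3,-0.033,-0.0192,-0.004,0,0,0],[0.3,-0.033,-0.0192,-0.004,0,0,0],[0.3,-0.033,-0.0192,-0.004,0,0,0],[0.3,-0.033,-0.0192,-0.004,0,0,0],[0.3,-0.033,-0.0192,-0.004,0,0,0],[0.3,-0.033,-0.0192,-0.004,0,0,0]]}}

```text
time: 1.57
ee_pos: [376.8, 386.7, 263.8]
eef_rot: [[-0.967, 0.256, 0.001], [0.256, 0.967, 0.0], [-0.0, 0.001, -1.0]]
force: [0.1, 0.2, -0.5]
finger_gap: 25.6
finger_force: 0.0
```

>>> {"op": "step_arm", "data": {"plan": [[0.3,-0.033,-0.0192,0,0,0,0],[0.3,-0.033,-0.0192,0,0,0,0],[0.3,-0.033,-0.0192,0,0,0,0],[0.3,-0.033,-0.0192,0,0,0,0],[0.3,0,0,0,0,0,0],[0.3,0,0,0,0,0,0]]}}

```text
time: 2.07
ee_pos: [484.8, 278.7, 263.2]
eef_rot: [[-0.966, 0.259, -0.0], [0.259, 0.966, 0.0], [0.0, 0.0, -1.0]]
force: [-1.0, 0.7, -0.2]
finger_gap: 25.5
finger_force: 0.0
```

```bash
cat >> h.py <<'E'
def wpix(w,s,X):
    X=np.array(X,float); T=np.array(w["T_tool_cam"]); R=np.array(s["eef_rot"])
    t=R.T@(X-np.array(s["ee_pos"])); c=T[:3,:3].T@(t-T[:3,3])
    th=np.arctan2(np.hypot(c[0],c[1]),c[2]); k=th/np.hypot(c[0],c[1])
    return np.array([w["cx"]+w["fx"]*k*c[0],w["cy"]+w["fy"]*k*c[1]])
def wray(w,s,uv):
    a=np.array([(uv[0]-w["cx"])/w["fx"],(uv[1]-w["cy"])/w["fy"]]); th=np.hypot(*a)
    c=np.r_[np.sin(th)*a/th,np.cos(th)]; T=np.array(w["T_tool_cam"]); R=np.array(s["eef_rot"])
    return np.array(s["ee_pos"])+R@T[:3,3],R@T[:3,:3]@c
def wonz(w,s,uv,z):
    o,d=wray(w,s,uv); return o+d*(z-o[2])/d[2]
E
python3 - <<'E'
from h import *
np.set_printoptions(precision=1,suppress=True)
s=sensors.state(); w=get_image("wrist"); cv2.imwrite("pics/w1.png",cv2.resize(w["image"],(800,600),interpolation=cv2.INTER_CUBIC)[:,:,::-1])
np.savez("w1.npz",im=w["image"],pos=s["ee_pos"],rot=s["eef_rot"])
for q,z in dict(reader=0,seat=0,gate_pivot=10,gate_knob=44,dish_60=0).items():
    print(q,[(np.array(d["uv"]),round(d["score"],2),wonz(w,s,d["uv"],z)) for d in models.landmark_of(w,q)[:4]])
E
```

```text
reader []
seat []
gate_pivot [(array([224.6, 211.5]), 0.78, array([554.1, 210. ,  10. ]))]
gate_knob [(array([198.5, 192.5]), 0.52, array([507.2, 192.5,  44. ]))]
dish_60 [(array([253.3,  91. ]), 0.93, array([401.4, 294.7,   0. ])), (array([296.3,  25.3]), 0.9, array([326.9, 374.3,   0. ])), (array([193.7, 128.8]), 0.88, array([428.6, 201.5,   0. ])), (array([329.5, 118.5]), 0.78, array([463.2, 386.9,   0. ]))]
```

View pics/w1.png

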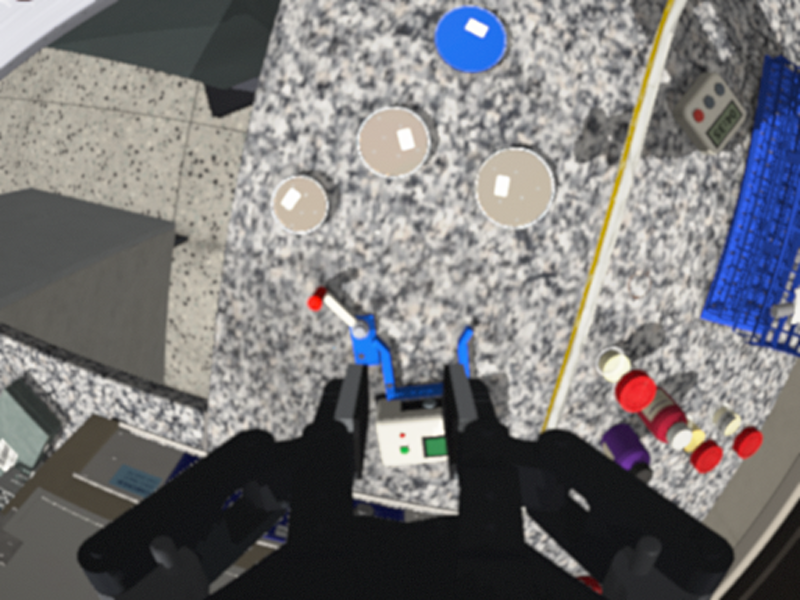

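Top crop: seat area between the blue walls, pivot (390,272), knob (437,331). The three amber radii are 58, 50 and 42 crop pixels, matching 70/60/50 mm, so the middle plate at (269,525) is the one to move. The wrist view shows the plates at (394,142), (300,204) and (515,187), knob (313,302), pivot (360,329) and flare tip (469,331). Next I fit the reader pose.

Run:
```python
from h import *
from scipy.optimize import least_squares
np.set_printoptions(precision=1,suppress=True)
s=sensors.state(); w=get_image("wrist"); t=get_image("top"); sd=get_image("side")
C=lambda a,b:(190+a/3.7-.36,60+b/3.7-.36)
W=lambda a,b:(a/1.5625-.18,b/1.5625-.18)
ob=[(t,(-40,-56,20),C(390,272)),(t,(-28,47,14),C(233,237)),(t,(94,52,50),C(253,32)),(t,(94,-52,50),C(412,50)),(t,(38,-52,50),C(405,134)),(t,(38,52,50),C(240,124)),
(w,(-40,-56,20),W(360,328)),(w,(-28,47,14),W(469,331))]
def P(p,X): return wpix(w,s,X) if p is w else np.array(proj(p,X))
def world(q,X): c,n=np.cos(q[2]),np.sin(q[2]); return np.array([q[0]+c*X[0]-n*X[1],q[1]+n*X[0]+c*X[1],X[2]])
f=lambda q:np.concatenate([P(p,world(q,X))-u for p,X,u in ob])
for sel in (ob,ob[:6],ob[6:]):
    g=lambda q:np.concatenate([P(p,world(q,X))-u for p,X,u in sel])
    o=least_squares(g,[600,270,-.15],x_scale=[10,10,.1],loss="soft_l1"); q=o.x; print(q[:2],np.degrees(q[2]),g(q).reshape(-1,2).round(1).tolist())
q=least_squares(f,[600,270,-.15],x_scale=[10,10,.1],loss="soft_l1").x
print("pivot",world(q,(-40,-56,10)),"side pivot px",proj(sd,world(q,(-40,-56,20))),"knob shut",world(q,(-40,-6,44)))
print("dish top",onz(t,C(269,525),15),"wrist",wonz(w,s,W(394,142),15),"knob top",onz(t,C(437,329),44),"wrist",wonz(w,s,W(314,301),44))
sc=models.landmark_of(sd,"dish_60"); print([(np.round(d["uv"]),onz(sd,d["uv"],0)) for d in sc[:6]])
# heights by two views
def t2(o1,d1,o2,d2):
    k=np.linalg.lstsq(np.c_[d1,-d2],o2-o1,rcond=None)[0]; return (o1+d1*k[0]+o2+d2*k[1])/2
print("tri knob",t2(*ray(t,C(437,329)),*wray(w,s,W(314,301))),"dish top",t2(*ray(t,C(269,525)),*wray(w,s,W(394,142))))
for d in models.landmark_of(sd,"gate_knob")[:2]: print("side knob",onz(sd,d["uv"],44),d["score"])
```

```text
[599.2 267.9] -8.897889905350215 [[0.2, 1.6], [-1.8, 0.3], [-1.3, -1.1], [1.7, 0.5], [0.2, 1.1], [-1.6, -2.8], [-2.7, 2.4], [0.2, -0.2]]
[599.2 265.9] -7.174537431576949 [[1.7, 0.9], [-0.7, 0.9], [-1.7, -0.6], [1.4, -0.3], [0.6, 0.4], [-1.3, -2.2]]
[598.1 268.9] -11.201650973427551 [[-1.4, -0.0], [1.5, 0.1]]
pivot [551.  218.8  10. ] side pivot px [np.float64(329.70739261332), np.float64(217.48245353423314)] knob shut [558.7 268.2  44. ]
dish top [399.8 293.2  15. ] wrist [399.  295.3  15. ] knob top [511.7 193.9  44. ] wrist [506.7 197.9  44. ]
[(array([210., 210.]), array([323.4, 369.9,   0. ])), (array([263., 197.]), array([458.2, 378. ,   0. ])), (array([161., 209.]), array([219.7, 415.9,   0. ])), (array([175., 228.]), array([231.7, 334.5,   0. ])), (array([279., 242.]), array([422.2, 204.6,   0. ])), (array([254., 220.]), array([403.5, 297.6,   0. ]))]
tri knob [514.4 192.2  25.7] dish top [399.1 294.3  18.6]
side knob [501.7 181.7  44. ] 0.67
```

>>> {"op": "step_arm", "data": {"plan": [[0.3,-0.007,0.033,0,0,0,0],[0.3,-0.007,0.033,0,0,0,0],[0.3,-0.007,0.033,0,0,0,0],[0.3,-0.007,0.033,0,0,0,0],[0.3,0,0,0,0,0,0],[0.3,0,0,0,0,0,0]]}}

```text
time: 3.12
ee_pos: [544.6, 401.6, 261.9]
eef_rot: [[-0.967, 0.254, -0.002], [0.254, 0.967, -0.001], [0.001, -0.002, -1.0]]
force: [1.3, 0.5, 0.9]
finger_gap: 25.5
finger_force: 0.0
```

Run:
```python
from h import *
np.set_printoptions(precision=1,suppress=True)
s=sensors.state(); w=get_image("wrist"); u=wpix(w,s,(590,255,20)).astype(int); print(u,s["ee_pos"])
a,b=max(u[0]-65,0),max(u[1]-50,0); print(a,b)
cv2.imwrite("pics/w2.png",cv2.resize(w["image"][b:b+100,a:a+130],None,fx=6,fy=6,interpolation=cv2.INTER_CUBIC)[:,:,::-1])
for q,z in dict(seat=0,gate_pivot=10,gate_knob=44,dish_60=0).items():
    print(q,[(np.array(d["uv"]),round(d["score"],2),wonz(w,s,d["uv"],z)) for d in models.landmark_of(w,q)[:4]])
```

```text
[168 211] [544.6 401.6 261.9]
103 161
seat []
gate_pivot [(array([138.9, 191.4]), 0.81, array([551.3, 216.5,  10. ]))]
gate_knob [(array([103.9, 176. ]), 0.66, array([509.1, 189.4,  44. ])), (array([106.6, 115.1]), 0.4, array([432.1, 224.8,  44. ]))]
dish_60 [(array([109.6, 113.7]), 0.93, array([427.5, 206.1,   0. ])), (array([157.4,  78.7]), 0.76, array([404.9, 293.9,   0. ])), (array([200.7,   8.7]), 0.65, array([327.8, 378.1,   0. ])), (array([232.7,  99.4]), 0.62, array([464.4, 387.2,   0. ]))]
```

View pics/w2.png

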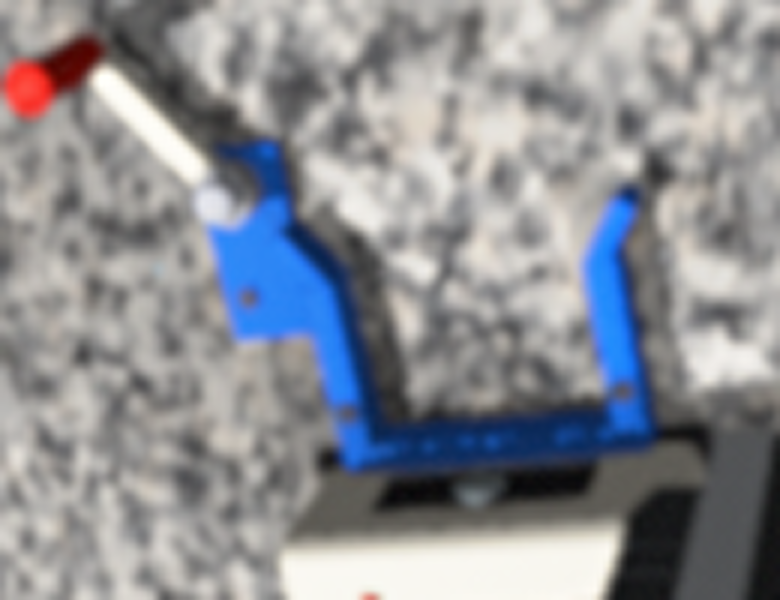

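Run:
```python
from h import *
from scipy.optimize import least_squares
np.set_printoptions(precision=1,suppress=True)
s=sensors.state(); w=get_image("wrist"); t=get_image("top")
C=lambda a,b:(190+a/3.7-.36,60+b/3.7-.36)
W=lambda a,b:(103+a/6-.42,161+b/6-.42)
ob=[(w,(-40,-56,20),W(214,200)),(w,(-28,47,14),W(638,192)),(w,(-15,32,14),W(585,265)),(w,(30,-32,0),W(382,430)),(w,(-15,-32,0),W(347,278)),(w,(2,-67,5),W(240,339)),(w,(-50,-43,5),W(281,143)),
(t,(-40,-56,20),C(390,272)),(t,(-28,47,14),C(233,237)),(t,(94,52,50),C(253,32)),(t,(94,-52,50),C(412,50)),(t,(38,-52,50),C(405,134)),(t,(38,52,50),C(240,124))]
def P(p,X): return wpix(w,s,X) if p is w else np.array(proj(p,X))
def world(q,X): c,n=np.cos(q[2]),np.sin(q[2]); return np.array([q[0]+c*X[0]-n*X[1],q[1]+n*X[0]+c*X[1],X[2]])
for sel in (ob,ob[:7]):
    g=lambda q:np.concatenate([P(p,world(q,X))-u for p,X,u in sel])
    q=least_squares(g,[600,270,-.15],x_scale=[10,10,.1],loss="soft_l1").x; print(q[:2],np.degrees(q[2]),g(q).reshape(-1,2).round(1).tolist())
    print("pivot",world(q,(-40,-56,10)),"knob shut",world(q,(-40,-6,44)))
print("knob",wonz(w,s,W(29,88),44))
def t2(o1,d1,o2,d2):
    k=np.linalg.lstsq(np.c_[d1,-d2],o2-o1,rcond=None)[0]; return (o1+d1*k[0]+o2+d2*k[1])/2
z=np.load("w1.npz"); s1=dict(ee_pos=z["pos"],eef_rot=z["rot"])
print("tri knob",t2(*wray(w,s1,(314/1.5625-.2,301/1.5625-.2)),*wray(w,s,W(29,88))))
```

```text
[601.6 266.6] -8.411219948403986 [[0.4, 0.5], [-0.9, 0.9], [-0.7, -1.6], [1.3, -1.9], [0.8, -3.0], [-0.3, 0.2], [-0.8, -0.5], [0.9, 0.4], [-1.1, -0.5], [-1.0, -1.9], [1.9, -0.8], [0.6, -0.1], [-1.2, -3.7]]
pivot [553.8 217.   10. ] knob shut [561.2 266.5  44. ]
[603.1 265.9] -9.51333778113953 [[0.7, 0.8], [-0.5, 2.6], [-0.5, -0.2], [0.9, -1.3], [0.8, -2.5], [-0.5, 0.3], [-0.4, -0.1]]
pivot [554.4 217.3  10. ] knob shut [562.6 266.6  44. ]
knob [509.8 192.9  44. ]
tri knob [508.3 195.7  47.2]
```

>>> {"op": "step_arm", "data": {"plan": [[0.4,0,0,0,0,0,-0.1],[0.4,0.0295,-0.0215,0.02,0,0,0],[0.4,0.0295,-0.0215,0.02,0,0,0],[0.4,0.0295,-0.0215,0.02,0,0,0],[0.4,0.0295,-0.0215,0.02,0,0,0],[0.4,0.0295,-0.0215,0.02,0,0,0],[0.4,0.0295,-0.0215,0.02,0,0,0],[0.4,0,0,0,0,0,0]]}}

```text
time: 4.13
ee_pos: [338.3, 294.7, 132.4]
eef_rot: [[-0.987, 0.157, -0.018], [0.158, 0.987, -0.011], [0.016, -0.013, -1.0]]
force: [-1.7, -0.6, -2.7]
finger_gap: 34.3
finger_force: 0.0
```

>>> {"op": "step_arm", "data": {"plan": [[0.4,0,0,0.03,0,0,0],[0.4,0,0,0.03,0,0,0],[0.4,0,0,0,0,0,0],[0.4,0,0,0,0,0,0]]}}

```text
time: 4.47
ee_pos: [348.4, 300.3, 82.4]
eef_rot: [[-0.987, 0.158, -0.003], [0.159, 0.987, -0.002], [0.003, -0.002, -1.0]]
force: [0.1, -0.0, 0.3]
finger_gap: 34.5
finger_force: 0.0
```

>>> {"op": "step_arm", "data": {"plan": [[0.4,0,0,0.025,0,0,0],[0.4,0,0,0.025,0,0,0],[0.4,0,0,0.018,0,0,0],[0.4,0,0,0.01,0,0,0],[0.4,0,0,0,0,0,0],[0.4,0,0,0,0,0,0],[0.4,0,0,0,0,0,0]]}}

```text
time: 5.05
ee_pos: [351.1, 302.1, 7.4]
eef_rot: [[-0.987, 0.158, 0.003], [0.158, 0.987, 0.002], [-0.003, 0.002, -1.0]]
force: [-0.1, -0.7, 0.2]
finger_gap: 34.2
finger_force: 0.0
```

Run:
```python
from h import *
np.set_printoptions(precision=1,suppress=True)
s=sensors.state(); w=get_image("wrist"); t=get_image("top"); print(s["ee_pos"],s["force"])
a=cv2.resize(w["image"],(560,420)); b=cv2.resize(t["image"][140:260,190:340],None,fx=3,fy=3,interpolation=cv2.INTER_CUBIC)[:, :240]
cv2.imwrite("pics/w3.png",np.hstack([a,cv2.copyMakeBorder(b,0,60,0,0,0)])[:,:,::-1])
```

```text
[351.1 302.1   7.4] [-0.1 -0.7  0.2]
```

View pics/w3.png

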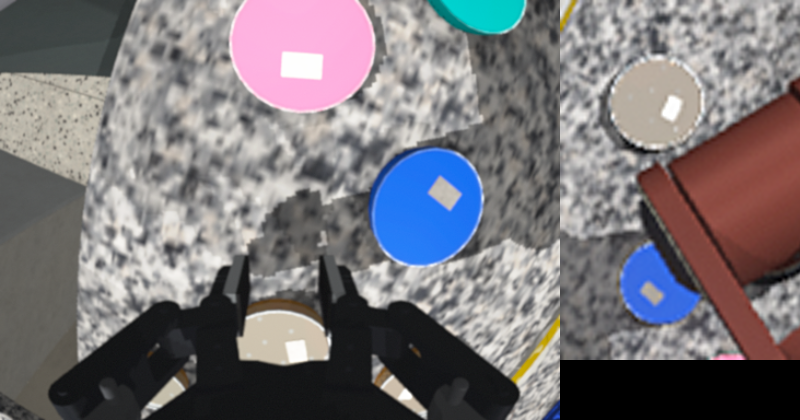

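The wrist view shows the amber plate centred between the fingers at (285,330), with blue at (427,207) clear to the side. I lower a little, then push.

>>> {"op": "step_arm", "data": {"plan": [[0.4,0,0,0.004,0,0,0],[0.4,-0.01,0,0,0,0,0],[0.4,-0.012,0,0,0,0,0],[0.4,-0.012,0,0,0,0,0],[0.4,-0.012,0.001,0,0,0,0],[0.4,-0.012,0.001,0,0,0,0],[0.4,-0.012,0.001,0,0,0,0],[0.4,-0.012,0.001,0,0,0,0]]}}

```text
time: 5.82
ee_pos: [432.6, 291.9, 1.3]
eef_rot: [[-0.987, 0.159, -0.0], [0.159, 0.987, 0.0], [0.0, 0.0, -1.0]]
force: [-1.1, -0.8, -0.0]
finger_gap: 34.3
finger_force: 0.3
```

>>> {"op": "step_arm", "data": {"plan": [[0.4,-0.012,0,0,0,0,0],[0.4,-0.012,0,0,0,0,0],[0.4,-0.012,0,0,0,0,0],[0.4,-0.01,0,0,0,0,0],[0.4,-0.008,0,0,0,0,0],[0.4,-0.004,0,0,0,0,0],[0.4,0,0,0,0,0,0],[0.4,0,0,0,0,0,0]]}}

```text
time: 6.48
ee_pos: [488.3, 282.9, 1.2]
eef_rot: [[-0.987, 0.158, -0.0], [0.158, 0.987, -0.0], [0.0, -0.0, -1.0]]
force: [-0.2, -0.4, -0.1]
finger_gap: 34.1
finger_force: 0.0
```

Run:
```python
from h import *
np.set_printoptions(precision=1,suppress=True)
s=sensors.state(); w=get_image("wrist"); t=get_image("top"); print(s["ee_pos"],s["force"])
a=cv2.resize(w["image"][200:384,120:400],None,fx=1.6,fy=1.6); b=cv2.resize(t["image"][70:200,230:330],None,fx=3.4,fy=3.4,interpolation=cv2.INTER_CUBIC)
a=cv2.copyMakeBorder(a,0,b.shape[0]-a.shape[0],0,0,0)
cv2.imwrite("pics/w4.png",np.hstack([a,b])[:,:,::-1])
```

```text
[488.3 282.9   1.2] [-0.2 -0.4 -0.1]
```

View pics/w4.png

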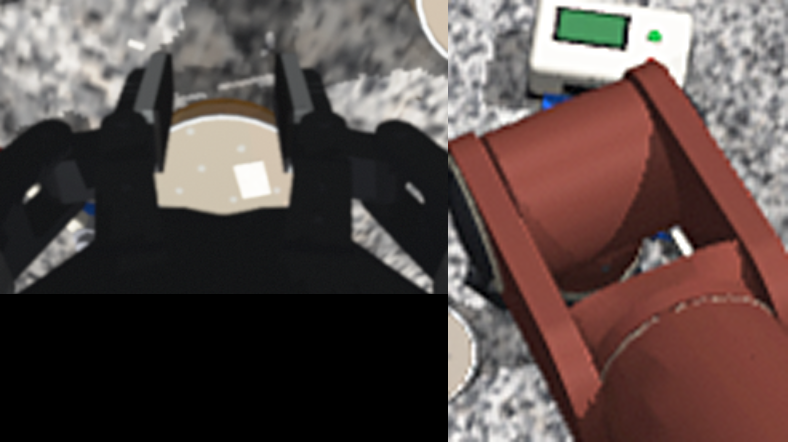

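>>> {"op": "step_arm", "data": {"plan": [[0.4,-0.008,0.001,0,0,0,0],[0.4,-0.01,0.0005,0,0,0,0],[0.4,-0.01,0,0,0,0,0],[0.4,-0.01,0,0,0,0,0],[0.4,-0.01,0,0,0,0,0],[0.4,-0.006,0,0,0,0,0],[0.4,-0.004,0,0,0,0,0],[0.4,0,0,0,0,0,0]]}}

```text
time: 7.25
ee_pos: [547.0, 275.0, 1.4]
eef_rot: [[-0.987, 0.159, 0.001], [0.159, 0.987, 0.0], [-0.001, 0.0, -1.0]]
force: [-0.2, 0.3, -0.0]
finger_gap: 34.2
finger_force: 0.0
```

>>> {"op": "step_arm", "data": {"plan": [[0.4,-0.004,0,0,0,0,0],[0.4,-0.004,0,0,0,0,0],[0.4,-0.004,0,0,0,0,0],[0.4,-0.002,0,0,0,0,0],[0.4,0,0,0,0,0,0],[0.4,0,0,0,0,0,0]]}}

```text
time: 7.75
ee_pos: [559.8, 273.0, 1.3]
eef_rot: [[-0.987, 0.158, 0.0], [0.158, 0.987, -0.0], [-0.0, 0.0, -1.0]]
force: [-0.2, 0.3, -0.8]
finger_gap: 34.3
finger_force: 0.0
```

>>> {"op": "step_arm", "data": {"plan": [[0.4,-0.002,0,0,0,0,0],[0.4,-0.002,0,0,0,0,0],[0.4,-0.002,0,0,0,0,0],[0.4,-0.001,0,0,0,0,0]]}}

```text
time: 8.08
ee_pos: [565.9, 272.0, 1.1]
eef_rot: [[-0.987, 0.158, -0.002], [0.158, 0.987, -0.0], [0.002, -0.0, -1.0]]
force: [-4.4, 1.0, 2.9]
finger_gap: 34.0
finger_force: 1.9
```

>>> {"op": "step_arm", "data": {"plan": [[0.4,-0.001,0,0,0,0,0],[0.4,-0.001,0,0,0,0,0],[0.4,0,0,0,0,0,0]]}}

```text
time: 8.33
ee_pos: [566.2, 271.9, 0.9]
eef_rot: [[-0.987, 0.158, -0.006], [0.158, 0.987, -0.0], [0.006, -0.001, -1.0]]
force: [-9.0, 0.3, 4.5]
finger_gap: 34.1
finger_force: 4.3
```

>>> {"op": "step_arm", "data": {"plan": [[0.4,0.008,0,0,0,0,0],[0.4,0.012,0,0,0,0,0],[0.4,0.013,0,0,0,0,0],[0.4,0,0,-0.02,0,0,0],[0.4,0,0,-0.035,0,0,0],[0.4,0,0,-0.035,0,0,0],[0.4,0,0,0,0,0,0],[0.4,0,0,0,0,0,0]]}}

```text
time: 9.0
ee_pos: [537.8, 277.8, 94.9]
eef_rot: [[-0.987, 0.158, 0.007], [0.158, 0.987, 0.002], [-0.006, 0.003, -1.0]]
force: [0.1, 0.7, 0.7]
finger_gap: 34.0
finger_force: 0.0
```

>>> {"op": "step_arm", "data": {"plan": [[0.4,0.005,-0.0292,0,0,0,0],[0.4,0.005,-0.0292,0,0,0,0],[0.4,0.005,-0.0292,0,0,0,0],[0.4,0,0,0,0,0,0],[0.4,0,0,0,0,0,0],[0.4,0,0,0,0,0,0]]}}

```text
time: 9.5
ee_pos: [506.7, 192.8, 90.3]
eef_rot: [[-0.987, 0.158, -0.001], [0.158, 0.987, 0.0], [0.001, -0.0, -1.0]]
force: [-0.8, 1.0, 0.1]
finger_gap: 34.1
finger_force: 0.0
```

Run:
```python
from h import *
np.set_printoptions(precision=1,suppress=True)
s=sensors.state(); w=get_image("wrist"); t=get_image("top"); sd=get_image("side"); print(s["ee_pos"])
a=w["image"][184:384,100:430]
b=cv2.resize(sd["image"][160:260,290:390],None,fx=3.4,fy=3.4,interpolation=cv2.INTER_CUBIC)
a=cv2.resize(a,None,fx=1.35,fy=1.35); a=cv2.copyMakeBorder(a,0,b.shape[0]-a.shape[0],0,0,0)
cv2.imwrite("pics/w5.png",np.hstack([a,b])[:,:,::-1])
h=cv2.cvtColor(w["image"],cv2.COLOR_RGB2HSV); m=((h[...,0]<6)|(h[...,0]>174))&(h[...,1]>170)&(h[...,2]>80)
n,l,st,c=cv2.connectedComponentsWithStats(m.astype(np.uint8)); print([(c[i],st[i][:5]) for i in range(1,n) if st[i][4]>15]); print("exp",wpix(w,s,(509.3,193.5,44)),wpix(w,s,(509.3,193.5,14)))
for d in models.landmark_of(w,"gate_knob")[:2]: print(d["uv"],d["score"],wonz(w,s,d["uv"],44))
```

```text
[506.7 192.8  90.3]
[(array([260.1, 210.6]), array([252, 196,  17,  29, 390], dtype=int32)), (array([504.2, 318.4]), array([490, 297,  22,  44, 395], dtype=int32))]
exp [258.1 216.7] [258.3 201.5]
[257.9, 217.8] 0.92 [510.1 193.2  44. ]
```

View pics/w5.png

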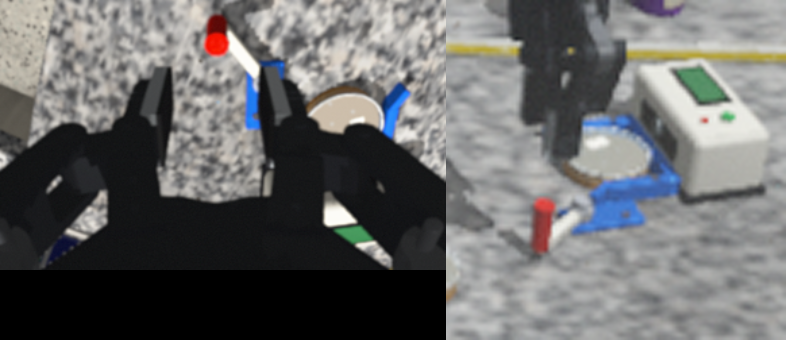

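The dish sits in the bay against its back (side view, about (605,160) in the composite). The knob is central between the fingers, so I descend, grip and swing.

>>> {"op": "step_arm", "data": {"plan": [[0.4,-0.003,0,0.022,0,0,0],[0.4,0,0,0.025,0,0,0],[0.4,0,0,0.018,0,0,0],[0.4,0,0,0,0,0,0],[0.4,0,0,0,0,0,0]]}}

```text
time: 10.12
ee_pos: [509.4, 192.5, 25.3]
eef_rot: [[-0.988, 0.157, -0.003], [0.157, 0.988, -0.001], [0.002, -0.001, -1.0]]
force: [0.3, 0.5, -0.2]
finger_gap: 34.0
finger_force: 0.0
```

>>> {"op": "step_arm", "data": {"plan": [[0.1,0,0,0,0,0,0],[0.1,0,0,0,0,0,0],[0.1,0,0,0,0,0,0],[0.1,0,0,0,0,0,0]], "squeeze": 20}}

```text
time: 10.45
ee_pos: [511.6, 192.7, 28.1]
eef_rot: [[-0.987, 0.158, 0.003], [0.158, 0.987, 0.001], [-0.003, 0.001, -1.0]]
force: [0.2, 0.5, 3.1]
finger_gap: 10.5
finger_force: 19.9
```

Run:
```python
import numpy as np
a=np.radians(np.linspace(208.9,81,14)); p=50*np.c_[np.cos(a),np.sin(a)]
d=np.diff(p,axis=0); R=np.array([[-.987,.158],[.158,.987]]); print((d@R/1000).round(4).tolist(), p[-1]+[554.3,217.2])
```

```text
[[0.0047, 0.0072], [0.0034, 0.0079], [0.002, 0.0083], [0.0005, 0.0086], [-0.0009, 0.0085], [-0.0024, 0.0082], [-0.0038, 0.0077], [-0.005, 0.007], [-0.0061, 0.006], [-0.0071, 0.0049], [-0.0078, 0.0036], [-0.0083, 0.0022], [-0.0085, 0.0007]] [562.12172325 266.58441703]
```

>>> {"op": "step_arm", "data": {"plan": [[0.1,0.0047,0.0072,0,0,0,0],[0.1,0.0034,0.0079,0,0,0,0],[0.1,0.002,0.0083,0,0,0,0],[0.1,0.0005,0.0086,0,0,0,0],[0.1,0,0,0,0,0,0],[0.1,0,0,0,0,0,0]]}}

```text
time: 10.95
ee_pos: [504.5, 226.9, 27.5]
eef_rot: [[-0.988, 0.158, -0.001], [0.158, 0.988, 0.001], [0.001, 0.001, -1.0]]
force: [-3.3, 0.4, 6.6]
finger_gap: 10.7
finger_force: 20.7
```

>>> {"op": "step_arm", "data": {"plan": [[0.1,-0.0009,0.0085,0,0,0,0],[0.1,-0.0024,0.0082,0,0,0,0],[0.1,-0.0038,0.0077,0,0,0,0],[0.1,-0.005,0.007,0,0,0,0],[0.1,-0.0061,0.006,0,0,0,0],[0.1,-0.0071,0.0049,0,0,0,0],[0.1,0,0,0,0,0,0]]}}

```text
time: 11.53
ee_pos: [537.8, 264.2, 27.0]
eef_rot: [[-0.987, 0.158, 0.001], [0.158, 0.987, 0.001], [-0.001, 0.001, -1.0]]
force: [-0.9, -1.4, 7.1]
finger_gap: 10.6
finger_force: 21.1
```

>>> {"op": "step_arm", "data": {"plan": [[0.1,-0.0078,0.0036,0,0,0,0],[0.1,-0.0083,0.0022,0,0,0,0],[0.1,-0.004,0.0004,0,0,0,0],[0.1,-0.002,0,0,0,0,0],[0.1,0,0,0,0,0,0]]}}

```text
time: 11.95
ee_pos: [560.0, 266.5, 26.9]
eef_rot: [[-0.987, 0.158, 0.001], [0.158, 0.987, 0.001], [-0.001, 0.001, -1.0]]
force: [0.1, 0.8, 4.7]
finger_gap: 11.0
finger_force: 21.1
```

Nudge on until the stop pushes back.

>>> {"op": "step_arm", "data": {"plan": [[0.1,-0.0015,0,0,0,0,0],[0.1,-0.0015,0,0,0,0,0],[0.1,0,0,0,0,0,0]]}}

```text
time: 12.2
ee_pos: [562.1, 266.3, 26.8]
eef_rot: [[-0.987, 0.159, -0.0], [0.159, 0.987, 0.002], [0.001, 0.002, -1.0]]
force: [-2.4, 1.3, 6.7]
finger_gap: 10.7
finger_force: 21.2
```

>>> {"op": "step_arm", "data": {"plan": [[0.1,-0.0015,0,0,0,0,0],[0.1,-0.0015,0,0,0,0,0],[0.1,0,0,0,0,0,0]]}}

```text
time: 12.45
ee_pos: [564.1, 266.0, 26.8]
eef_rot: [[-0.987, 0.158, -0.003], [0.158, 0.987, 0.002], [0.003, 0.001, -1.0]]
force: [-5.4, 1.9, 9.2]
finger_gap: 10.9
finger_force: 21.4
```

>>> {"op": "step_arm", "data": {"plan": [[0.1,-0.0015,0,0,0,0,0],[0.1,-0.0015,0,0,0,0,0],[0.1,0,0,0,0,0,0]]}}

```text
time: 12.7
ee_pos: [565.0, 265.9, 26.5]
eef_rot: [[-0.987, 0.158, -0.008], [0.158, 0.987, 0.002], [0.008, 0.0, -1.0]]
force: [-11.6, 2.1, 11.6]
finger_gap: 11.0
finger_force: 21.9
```

>>> {"op": "step_arm", "data": {"plan": [[0.4,0,0,0,0,0,0],[0.4,0,0,0,0,0,0],[0.4,0,0,0,0,0,0],[0.4,0,0,-0.02,0,0,0],[0.4,0,0,-0.03,0,0,0],[0.4,0,0,-0.03,0,0,0],[0.4,0,0,0,0,0,0]]}}

```text
time: 13.28
ee_pos: [572.4, 265.8, 113.5]
eef_rot: [[-0.987, 0.158, 0.011], [0.158, 0.987, 0.004], [-0.011, 0.005, -1.0]]
force: [1.1, 0.5, 1.5]
finger_gap: 34.4
finger_force: 0.0
```

>>> {"op": "step_arm", "data": {"plan": [[0.4,0,0.03,-0.02,0,0,0],[0.4,0,0.035,-0.02,0,0,0],[0.4,0,0.035,-0.02,0,0,0],[0.4,0,0.035,-0.02,0,0,0],[0.4,0,0,-0.03,0,0,0],[0.4,0,0,-0.03,0,0,0],[0.4,0,0,0,0,0,0],[0.4,0,0,0,0,0,0]]}}

```text
time: 13.95
ee_pos: [590.9, 398.6, 248.9]
eef_rot: [[-0.987, 0.158, 0.005], [0.158, 0.987, 0.002], [-0.004, 0.003, -1.0]]
force: [0.0, -0.4, -0.3]
finger_gap: 34.2
finger_force: 0.0
```

Run:
```python
from h import *
np.set_printoptions(precision=1,suppress=True)
s=sensors.state(); w=get_image("wrist"); t=get_image("top"); sd=get_image("side"); print(s["ee_pos"])
u=wpix(w,s,(570,255,20)).astype(int); a0,b0=max(u[0]-55,0),max(u[1]-55,0); print(a0,b0)
a=cv2.resize(w["image"][b0:b0+110,a0:a0+110],(420,420),interpolation=cv2.INTER_CUBIC)
b=cv2.resize(sd["image"][160:260,290:390],(370,370),interpolation=cv2.INTER_CUBIC)
cv2.imwrite("pics/w6.png",np.hstack([a,cv2.copyMakeBorder(b,0,50,0,0,0)])[:,:,::-1])
for d in models.landmark_of(w,"gate_knob")[:2]: print("knob",d["uv"],d["score"],wonz(w,s,d["uv"],44))
for d in models.landmark_of(w,"gate_pivot")[:1]: print("piv",d["uv"],wonz(w,s,d["uv"],10))
for d in models.landmark_of(w,"dish_60")[:4]: print("dish",wonz(w,s,d["uv"],0))
```

```text
[590.9 398.6 248.9]
93 104
knob [150.1, 155.6] 0.64 [561.5 268.   44. ]
piv [125.9, 151.8] [554.1 218.6  10. ]
dish [607.  270.3   0. ]
dish [426.5 203.1   0. ]
dish [465.8 384.9   0. ]
```

View pics/w6.png

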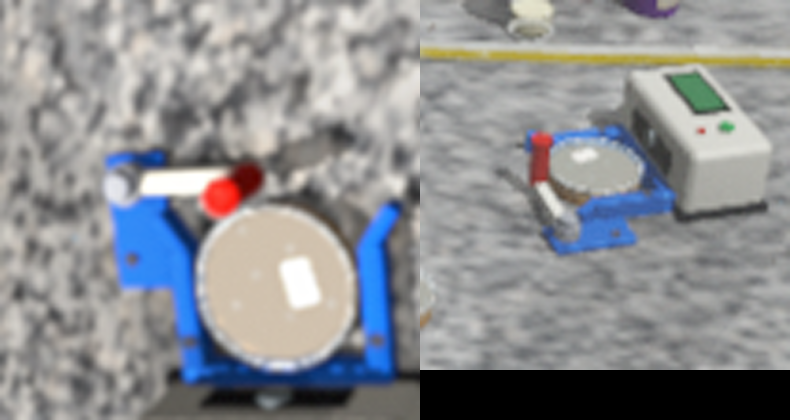

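The gate arm lies across the mouth at about 81°, which matches the reader's y axis. The plate rests on the back stop, and the other two plates are where they were.

```bash
python3 -c "
from cell import ticket
print(ticket.sign_off())"
```

```text
the job is handed in; nothing more can be done
None
```

The 60 mm plate was slid into the bay until it pressed against the back stop, the gate was swung shut against its stop, the other two plates were left where they lay, and the job was handed in at about 14 s; no verdict came back.

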